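Take the spindle housing's temperature with the thermometer from the drawer

TASK

The infrared thermometer lies in the drawer of the small green cabinet: pull the drawer well open by its handle, take the thermometer out, and aim its lens squarely at the middle of the yellow-rimmed black dot on the engraving machine from about 80 mm away, holding it still there for two seconds without touching the machine. Then lay the thermometer back flat on its underside on the drawer's floor (set it down, do not drop it) and push the drawer fully shut. Leave everything else on the bench standing where it is.

Things in the scene. Friction and masses are not known exactly. Their poses are not given: they have to be found in the camera images.
- cabinet_drawer0 (a joint): The drawer's slide in m: 0 fully shut, grows as it is pulled out towards the robot (along the cabinet's own -x), stop at 0.213. It may start up to 25 mm ajar. It stays where it is left. Besides the thermometer, a loose blue case of 40 x 90 x 20 mm lies deeper in the drawer; it may shift.
- cabinet_drawer0_handle (a point): Middle of the drawer's handle, a level steel bar 120 mm long and 11 mm thick, 35 mm in front of the wooden drawer front (gap behind the bar 29 mm), 62 mm above the bench and 38 mm below the cabinet's top. Moves with the drawer. Its x axis is the cabinet's x axis (pointing into the cabinet), its y axis lies along the bar.
- drawer_floor (a point): Centre of the drawer's inner floor, 22 mm above the bench, moving with the drawer; axes as the cabinet. The inside is 255 mm deep (x) by 238 mm wide (y); side and rear walls rise 56 mm above this floor, the drawer front 67 mm. The handle's bar is 183 mm in front of this point.
- cabinet: Small green steel bench cabinet, 300 mm deep (x), 280 mm wide (y), 100 mm high, fixed to the bench, one drawer with a wooden front. Origin: centre of its underside; its -x side (the drawer front) faces roughly towards the robot.
- thermometer: Infrared thermometer wand, 0.16 kg or so. Orange body 110 mm long (x, -55 to +55), 34 mm wide (y), 34 mm high, with a black cranked head beyond its +x end (to about x = 95 mm, up to z = 53 mm) that looks ahead and 45 degrees down. Origin: centre of the body's underside; z is up as it lies. It starts lying flat in the front half of the drawer, roughly across it.
- lens (a point): Centre of the thermometer's lens, at (84, 0, 18) mm in the thermometer's frame. Its z axis is the direction the thermometer looks: ahead (+x) and 45 degrees down in the thermometer's frame.
- engraver: Grey gem-engraving machine, fixed, 180 x 150 mm foot, 200 mm high, stands left or right of the cabinet. Origin: centre of its underside; front (-x) roughly towards the robot. Its upper front edge is a 45 degree slope, 71 x 120 mm, from 150 to 200 mm height, bearing the dot. Spindle out to y = +137 mm, pulley to -90 mm.
- dot (a point): Centre of the matt black measuring dot, 40 mm across with a yellow rim 52 mm across, on the machine's sloped face, 176 mm above the bench. Its z axis is the outward normal of the face: towards the machine's front and 45 degrees up.
- agate: Bystander: pink agate disc (130 mm) on a wooden stand, fixed, 160 mm wide, 150 mm high, standing on the other side from the engraving machine. Origin under its centre.
- bur_block: Bystander: loose wooden block 60 x 90 x 40 mm with upright burs up to 111 mm high, in front of the engraving machine. Origin: centre of its underside.
- oil_bottle: Bystander: loose amber bottle, 60 mm across, 180 mm high. Origin: centre of its underside.
- powder_jar: Bystander: loose green jar with steel cap, 68 mm across, 90 mm high. Origin: centre of its underside.
- malachite: Bystander: loose green stone on top of the cabinet, 70 x 100 x 70 mm. Origin: centre of its underside.

How it is judged (in metres and radians):
On the way, in this order (a step that is already met when the one before it is completed fails the run):
1. the drawer is pulled well open (over 120 mm) (value of joint cabinet_drawer0 above 0.12 m), for 0.2 s.
2. the thermometer looks at the dot, held steady for 1.5 s: the dot's centre within 14 mm of the line of sight either way, 50 to 110 mm from the lens, square to the face within 20 degrees (x of dot in the frame of lens between -0.014 and 0.014 m and y of dot in the frame of lens between -0.014 and 0.014 m and z of dot in the frame of lens between 0.05 and 0.11 m and angle between the z axis of lens and the z axis of dot, either way round below 0.35 rad and linear speed of thermometer below 0.02 m/s and angular speed of thermometer below 0.15 rad/s), for 1.5 s.
At the end, for the whole second after the job is handed in: The drawer is shut to within 8 mm, and the thermometer lies flat (within 8 degrees, underside down) on the drawer's floor, at rest (value of joint cabinet_drawer0 below 0.008 m and x of thermometer in the frame of drawer_floor between -0.12 and 0.12 m and y of thermometer in the frame of drawer_floor between -0.115 and 0.115 m and z of thermometer in the frame of drawer_floor between -0.005 and 0.008 m and angle between thermometer's own z axis and vertical below 0.15 rad and linear speed of thermometer below 0.02 m/s); the robot touches nothing.
It fails at once if the engraving machine is touched (over 2 N) by the thermometer or the robot (contact force between engraver and thermometer above 2 N or contact force between engraver and the fingers above 2 N or contact force between engraver and the arm above 2 N).
It fails at once if the thermometer is let go more than 23 mm above the drawer's floor (height (world z) of thermometer above 0.045 m and contact force between thermometer and the fingers below 0.05 N).
It fails at once if the oil bottle or powder jar is shifted over 20 mm or tipped over 17 degrees (distance of any of oil_bottle, powder_jar from where it was at the start of the episode above 0.02 m or angle between any of oil_bottle, powder_jar's own z axis and vertical above 0.3 rad).
It fails at once if the block of burs is shifted over 20 mm or tipped over 17 degrees (distance of bur_block from where it was at the start of the episode above 0.02 m or angle between bur_block's own z axis and vertical above 0.3 rad).
It fails at once if the green stone on the cabinet is shifted over 20 mm or tipped over 17 degrees (distance of malachite from where it was at the start of the episode above 0.02 m or angle between malachite's own z axis and vertical above 0.3 rad).
It also fails if it takes over 72 s, if anything falls off the work surface, if the arm or the gripper's body presses on something with over 40 N, if the wrist force passes 120 N, or if a joint passes its speed limit or range.

ROBOT

A 7-joint arm with a two-finger parallel gripper is mounted at the origin on the work surface. World frame = base frame: x ahead of the robot, y to its left, z up, the work surface at z = 0. Lengths are in m, angles in degrees, forces in N, time in s.
With the tool pointing down it reaches from about 0.4 to 0.85 m from the base axis. Payload 10.4 kg.
Tool frame: the origin (TCP) lies midway between the tips of the shut fingers; the grasp point (between the pads) lies 19 mm behind it; z points along the fingers, y is the line along which they close (so a half turn about z gives the same grasp; the last joint's range is limited). The gripper opens to 85 mm and grips with 20 to 120 N. Pads are 22 mm wide; open, the fingers measure 114 mm over their backs; the gripper's body (76 mm by 85 mm) begins 54 mm behind the grasp point. The pads swing forward as they close: fully open they stand 13 mm farther back than shut.
Start: joints at [-73.029, 19.034, -3.707, 83.658, 1.238, 77.344, -5.071], TCP at [0.196, 0.594, 0.203] pointing down, gripper open.
Joint ranges: [-148.97, 148.97], [-28.65, 121.19], [-84.17, 76.75], [9.2, 138.47], [-72.65, 252.65], [3.7, 117.97], [-149.18, 149.18]. Speed limits (degrees/s): [127.2, 127.2, 159.86, 159.86, 180, 180, 180].

INTERFACE

Orientations are given as [roll, pitch, yaw] about the fixed x, y, z axes, in that order (R = Rz(yaw) Ry(pitch) Rx(roll)).
In Python, from rig import bot gives the robot as it stands. The module is installed in compiled form; this text tells all that it offers.
- The arm moves only by the tool carry_out, never from a script. Its arguments are lists of equal length, an entry for each row: "dp": the shift along the tool's x, y, z each as a share of 1000 mm, from -1 to 1, a list of three; "spin": the turn about the tool's z as a share of 30 degrees, from -1 to 1. In form: {"dp": [[tx, ty, tz], ...], "spin": [spin, ...]}. A call has 1 to 20 rows; each row is the pose to reach, as a shift and turn from the pose commanded when the call began, along the tool's axes at that moment; what a row does not reach only later rows make up. A row lasts 1/8 s, in which the tool goes at most 62.5 mm and 10.7 degrees, less where a joint would pass 70% of its speed; a pose out of reach is approached as far as the arm can. A call with a number of a shift or a turn outside -1 to 1 is refused whole. A call with a gripper value outside its range is refused whole. "gripper" is the opening, from -1 (shut) to 1 (fully open), set as the call begins (left out, the last holds). The fingers move at their own pace and stop on an object; "force" is the grip in N (left out, the last holds). Time passes only in rows, so rows that repeat a pose let the fingers close. It gives the time, the measured TCP pose, the force, the opening and the grip force at its end, in the units of the state.
- bot.get_obs(): the state, without advancing time (a new reading comes with each control period).
- bot.read_camera(name): name is "scene" or "top" or "wrist"; returns the picture (384x512x3 uint8, red, green, blue); there is no depth.
- bot.camera_info(name): a dict with "fov_y" (degrees; the focal length in pixels is half the picture's height over the tangent of half this angle, whatever the lens; pixels are square), "cx", "cy" (the principal point, pixels), "rvec" (rotation vector, rad) and "tvec" (3), from world to camera coordinates, as OpenCV has them. Camera axes: x right, y down, z forward; pixel columns grow to the right and rows downward; lengths in m; the calibration is good to about 2 mm. A picture is of the moment at which its call begins: read the wrist's pose just before it. camera_info takes no time and is no camera call; for the wrist camera it gives the pose at the moment of the call.
- bot.hand_in(): hands the job in; it is judged then, once.
Trained networks look in the newest picture that a camera, given by its name, has taken for a name from the list of things; names that differ only in an ending like _2 or _b are one class to them, and where a whole thing is asked for, a point or a joint stands for the part that bears it (a point fixed in the world has none). Each returns a list of dicts, best first, with "conf" (0 to 1); they miss things now and then, are a little off and sometimes report something else, mostly with a low value. They report only what shows in the picture. A call takes as long as a camera call.
- bot.boxes_of(camera, target): "location" ([column, row] in pixels, amid what is visible of it).
The state is a dict: "t": time; "qpos": joint angles; "joint_vel": joint speeds; "effort": joint torques, N m; "tcp_pos": TCP position; "tcp_rot": TCP orientation; "wrist_force": force on the tool from outside, world axes, zero at the start; "ft_torque": the same for the moment, N m; "finger_gap": finger opening in m; "grip_force": force on a finger pad.
Only numpy, scipy, OpenCV 4.12 (cv2) and the standard library are available. Lean on these libraries where they do the work, as an engineer would, in place of code of your own. Each camera call takes 0.05 s, during which the arm holds its last target. There are 200 camera calls.

## Working session

There is one attempt and no reset: what is moved stays moved. The work goes in short steps, Python scripts to look and compute and a tool call to move; the robot and the scene stay as the last step left them, time stands still between calls to the robot, and variables do not carry over. Pictures are saved under pics/ and viewed, at most 13 in all, crops included, and the job is handed in when it is done.

Besides the shell and the picture viewer there is one more tool, called after "Request:" as name(argument=value, ...), one argument or row to a line, values as JSON. carry_out: Moves the arm, as the interface text tells. Shift numbers are shares of 1000 mm and turn numbers shares of 30 degrees, none past 1 either way. Its arguments: {"type":"object","properties":{"dp":{"type":"array","items":{"type":"array","items":{"type":"number","minimum":-1,"maximum":1}}},"spin":{"type":"array","items":{"type":"number","minimum":-1,"maximum":1}},"gripper":{"type":"number"},"force":{"type":"number"}},"required":["dp","spin"]}

```bash
mkdir -p pics; cat > h.py <<'E'
import numpy as np, cv2
from rig import bot
from scipy.spatial.transform import Rotation as R
def cam(n):
    c=bot.camera_info(n); M=cv2.Rodrigues(np.array(c['rvec'],float))[0]; t=np.array(c['tvec'],float).ravel()
    f=192/np.tan(np.radians(c['fov_y'])/2); return M,t,f,c['cx'],c['cy']
def ray(C,px):
    M,t,f,cx,cy=C; d=M.T@np.array([(px[0]-cx)/f,(px[1]-cy)/f,1]); return -M.T@t,d
def atz(C,px,z):
    o,d=ray(C,px); return o+d*(z-o[2])/d[2]
def proj(C,p):
    M,t,f,cx,cy=C; q=M@np.asarray(p,float)+t; return np.array([cx+f*q[0]/q[2],cy+f*q[1]/q[2]])
def tri(C1,p1,C2,p2):
    A=[];b=[]
    for C,p in((C1,p1),(C2,p2)):
        o,d=ray(C,p); d/=np.linalg.norm(d); P=np.eye(3)-np.outer(d,d); A.append(P); b.append(P@o)
    return np.linalg.lstsq(np.vstack(A),np.hstack(b),rcond=None)[0]
def save(n,fn,crop=None,k=1.5):
    im=bot.read_camera(n)
    o=im if crop is None else im[crop[1]:crop[3],crop[0]:crop[2]]
    cv2.imwrite('pics/'+fn,cv2.resize(o[:,:,::-1],None,fx=k,fy=k,interpolation=cv2.INTER_CUBIC)); return im
E
python3 - <<'E'
from h import *
np.set_printoptions(precision=4,suppress=True)
o=bot.get_obs(); print(o['tcp_pos'],o['tcp_rot'],o['t'])
ims=[]
for n in('scene','top'):
    C=cam(n); ims.append(bot.read_camera(n))
    print(n,'campos',-C[0].T@C[1],C[2:])
    for k in('cabinet_drawer0_handle','cabinet','thermometer','lens','engraver','dot','agate','bur_block','oil_bottle','powder_jar','malachite'):
        r=bot.boxes_of(n,k)
        print(k,[(np.round(x['location']).tolist(),round(x['conf'],2)) for x in r[:2]])
for n,i in zip(('s','t'),ims): cv2.imwrite(f'pics/{n}0.png',cv2.resize(i[:,:,::-1],None,fx=1.5,fy=1.5))
E
```

```text
[0.1958 0.5931 0.2021] [-179.9182    0.0037  161.7326] 0.0
scene campos [ 1.249 -0.164  1.213] (np.float64(451.28767553216403), 251.520215277564, 192.52771089110433)
cabinet_drawer0_handle [([254.0, 220.0], 0.89)]
cabinet [([277.0, 278.0], 0.63)]
thermometer []
lens []
engraver [([127.0, 256.0], 0.94)]
dot [([130.0, 254.0], 0.77)]
agate [([361.0, 206.0], 0.75)]
bur_block [([119.0, 209.0], 0.71)]
oil_bottle [([170.0, 160.0], 0.9), ([255.0, 217.0], 0.67)]
powder_jar [([289.0, 146.0], 0.59)]
malachite [([259.0, 250.0], 0.73)]
top campos [0.4171 0.0007 1.2871] (np.float64(421.6855483814927), 257.10960547948014, 188.36035394026464)
cabinet_drawer0_handle [([257.0, 171.0], 0.77)]
cabinet [([250.0, 116.0], 0.83)]
thermometer []
lens []
engraver [([328.0, 268.0], 0.65), ([386.0, 168.0], 0.55)]
dot [([380.0, 169.0], 0.7)]
agate [([146.0, 169.0], 0.78), ([254.0, 171.0], 0.2)]
bur_block [([383.0, 230.0], 0.69)]
oil_bottle [([332.0, 266.0], 0.69)]
powder_jar [([200.0, 254.0], 0.73), ([383.0, 170.0], 0.73)]
malachite [([263.0, 129.0], 0.62)]
```

View pics/s0.png

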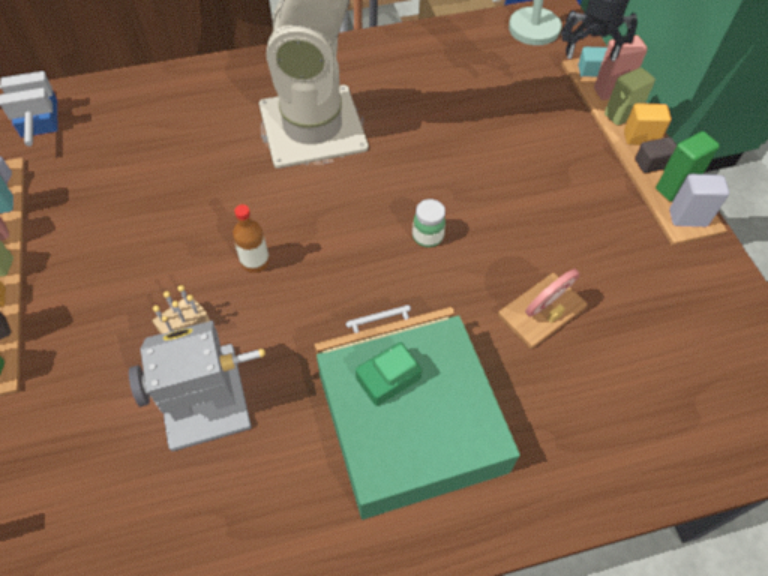

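View pics/t0.png

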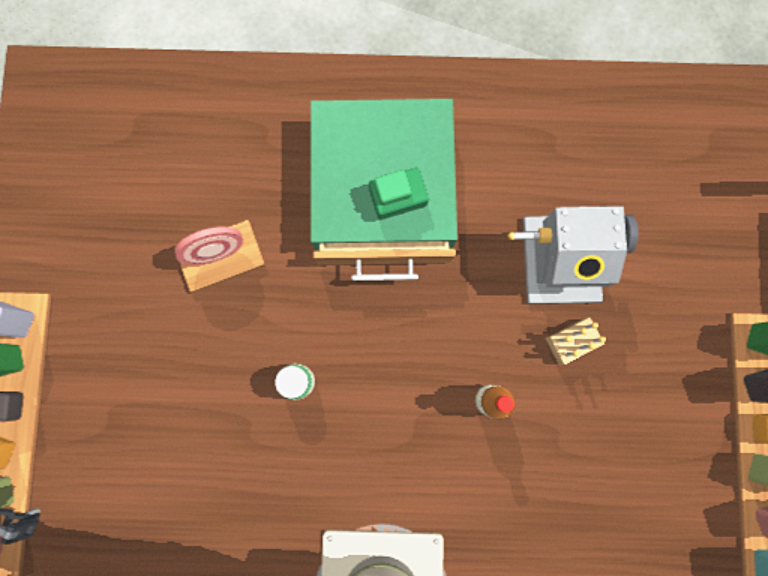

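The top view shows the cabinet ahead with its front edge at about (311–457, 241) in the 1.5x picture. The engraver is on the right with its dot at (589, 267). The bottle is near (497, 402), the jar near (294, 382) and the burs near (577, 341). The scene view agrees.

```bash
python3 - <<'E'
from h import *
np.set_printoptions(precision=4,suppress=True)
T=cam('top');S=cam('scene')
h=lambda a,b:((a+.5)/1.5-.5,(b+.5)/1.5-.5)
P=lambda n,a,b,z:print(n,atz(T,h(a,b),z))
for n,a,b,z in [('cTL',311,101,.1),('cTR',453,99,.1),('cFL',311,241,.1),('cFR',457,241,.1),('hL',353,277,.062),('hR',417,276,.062),('frontL',315,257,.089),('frontR',455,257,.089),('dot',589.5,267,.176),('foot FL',527,302,0.01),('foot FR',603,301,0.01),('foot BL',526,218,.01),('bott',496,403,.1),('jar',295,382,.09),('bur',576,341,.04)]:P(n,a,b,z)
print('dot tri',tri(T,h(589.5,267),S,h(177,334)))
# dot contour: dark region inside yellow in both
for n,C,c in(('top',T,(393,178)),('scene',S,(118,222))):
    im=bot.read_camera(n); hsv=cv2.cvtColor(im,cv2.COLOR_RGB2HSV)
    m=((hsv[...,0]>22)&(hsv[...,0]<36)&(hsv[...,1]>130)&(hsv[...,2]>120)).astype(np.uint8)
    w=np.zeros_like(m); w[c[1]-22:c[1]+22,c[0]-22:c[0]+22]=1; m*=w
    ys,xs=np.nonzero(m); 
    if len(xs)>5: e=cv2.fitEllipse(cv2.convexHull(np.c_[xs,ys].astype(np.float32))); print(n,len(xs),e); print(atz(C,e[0],.176))
im=bot.read_camera('top')[120:215,330:440]
cv2.imwrite('pics/eng.png',cv2.resize(im[:,:,::-1],None,fx=6,fy=6,interpolation=cv2.INTER_CUBIC))
E
```

```text
cTL [0.9488 0.1672 0.1   ]
cTR [ 0.9609 -0.1137  0.1   ]
cFL [0.6663 0.1541 0.1   ]
cFR [ 0.6743 -0.1253  0.1   ]
hL [0.6047 0.0734 0.062 ]
hR [ 0.6103 -0.0519  0.062 ]
frontL [0.6374 0.1464 0.089 ]
frontR [ 0.6452 -0.1231  0.089 ]
dot [ 0.6174 -0.3536  0.176 ]
foot FL [ 0.5715 -0.2786  0.01  ]
foot FR [ 0.578  -0.4327  0.01  ]
foot BL [ 0.7465 -0.277   0.01  ]
bott [ 0.3714 -0.2012  0.1   ]
jar [0.3987 0.1729 0.09  ]
bur [ 0.4935 -0.3679  0.04  ]
dot tri [ 0.6169 -0.3533  0.1784]
top 109 ((392.46868896484375, 177.86749267578125), (15.100225448608398, 19.74110984802246), 66.53598022460938)
[ 0.6172 -0.3526  0.176 ]
scene 13 ((118.07479095458984, 222.50637817382812), (2.519207239151001, 18.17324447631836), 75.54983520507812)
[ 0.6154 -0.3537  0.176 ]
```

View pics/eng.png

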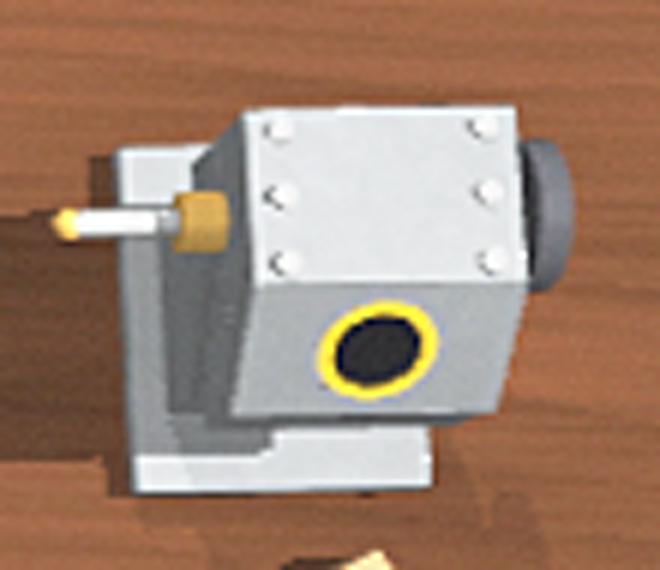

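```bash
cat >> h.py <<'E'
np.set_printoptions(precision=4,suppress=True)
def go(p,yaw=None):
    o=bot.get_obs(); M=R.from_euler('xyz',o['tcp_rot'],degrees=True); d=M.inv().apply(np.array(p)-o['tcp_pos'])
    s=0 if yaw is None else -((yaw-o['tcp_rot'][2]+180)%360-180)/30
    print('t',round(o['t'],2),'at',np.array(o['tcp_pos']),np.array(o['tcp_rot']),'dp',d,'spin',round(s,4))
E
python3 - <<'E'
from h import *
T=cam('top')
h=lambda a,b:(330+(a+.5)/6-.5,120+(b+.5)/6-.5)
q=[atz(T,h(*p),.2) for p in((247,112),(514,106),(262,284),(530,281))]
print(q)
for a,b in((1,0),(3,2)): d=q[b-0]-q[a]; print(np.degrees(np.arctan2(-d[0],d[1])))
for a,b in((0,2),(1,3)): d=q[a]-q[b]; print(np.degrees(np.arctan2(d[1],d[0])))
go([.6075,.011,.2],92.3)
E
```

```text
[array([ 0.7178, -0.2893,  0.2   ]), array([ 0.7239, -0.4071,  0.2   ]), array([ 0.6406, -0.2951,  0.2   ]), array([ 0.6453, -0.4122,  0.2   ])]
2.959539231560615
2.298156636666417
4.303704535669266
3.6678722094591896
t 1.35 at [0.1959 0.5935 0.203 ] [179.9932  -0.0025 161.7309] dp [-0.5735 -0.4241  0.0029] spin 2.3144
```

Request:
carry_out(
  dp=[
    [-0.5735,-0.424,0],
    [-0.5735,-0.424,0],
    [-0.5735,-0.424,0],
    [-0.5735,-0.424,0],
    [-0.5735,-0.424,0],
    [-0.5735,-0.424,0],
    [-0.5735,-0.424,0],
    [-0.5735,-0.424,0],
    [-0.5735,-0.424,0],
    [-0.5735,-0.424,0],
    [-0.5735,-0.424,0],
    [-0.5735,-0.424,0],
    [-0.5735,-0.424,0],
    [-0.5735,-0.424,0],
  ],
  spin=[1,1,1,1,1,1,1,1,1,1,1,1,1,1],
  gripper=-0.34,
  force=40,
)

```text
t: 3.1
tcp_pos: [0.6073, 0.0123, 0.2028]
tcp_rot: [180.0, -0.0, 131.8]
wrist_force: [-0.6, 0.8, -0.6]
finger_gap: 0.0281
grip_force: 0.0
```

Request:
carry_out(
  dp=[
    [0,0,0],
    [0,0,0],
    [0,0,0],
  ],
  spin=[1,1,1],
)

```text
t: 3.48
tcp_pos: [0.6071, 0.0131, 0.2031]
tcp_rot: [180.0, -0.1, 101.6]
wrist_force: [0.2, 1.0, -0.4]
finger_gap: 0.028
grip_force: 0.0
```

Request:
carry_out(
  dp=[
    [0,0,0],
    [0,0,0],
    [0,0,0],
  ],
  spin=[0.314,0.314,0.314],
)

```text
t: 3.85
tcp_pos: [0.6074, 0.0121, 0.203]
tcp_rot: [180.0, -0.0, 92.6]
wrist_force: [-0.4, -0.3, -0.7]
finger_gap: 0.0279
grip_force: 0.0
```

```bash
python3 - <<'E'
from h import *
o=bot.get_obs(); print(o['qpos'],o['finger_gap'])
W=cam('wrist'); print(-W[0].T@W[1],W[0])
save('wrist','w1.png')
for k in('cabinet_drawer0_handle',): print(bot.boxes_of('wrist',k))
for p in([.605,.0729,.062],[.6075,.011,.062],[.610,-.0519,.062]): print(proj(W,p)*1.5)
go([.6075,.011,.046],92.3)
E
```

```text
[-33.273   18.5782  35.1457  88.2244 -10.9005  76.6398   5.5928] 0.02792581133863869
[0.6036 0.0942 0.3746] [[ 0.999   0.045   0.0003]
 [ 0.0426 -0.9488  0.3129]
 [ 0.0144 -0.3125 -0.9498]]
[{'location': [296.8, 151.1], 'conf': 0.86}]
[383.4833 186.2721]
[383.0981 266.2581]
[382.7035 338.2654]
t 3.95 at [0.6075 0.0116 0.203 ] [179.9945  -0.0229  92.4838] dp [-0.0006 -0.      0.157 ] spin 0.0061
```

View pics/w1.png

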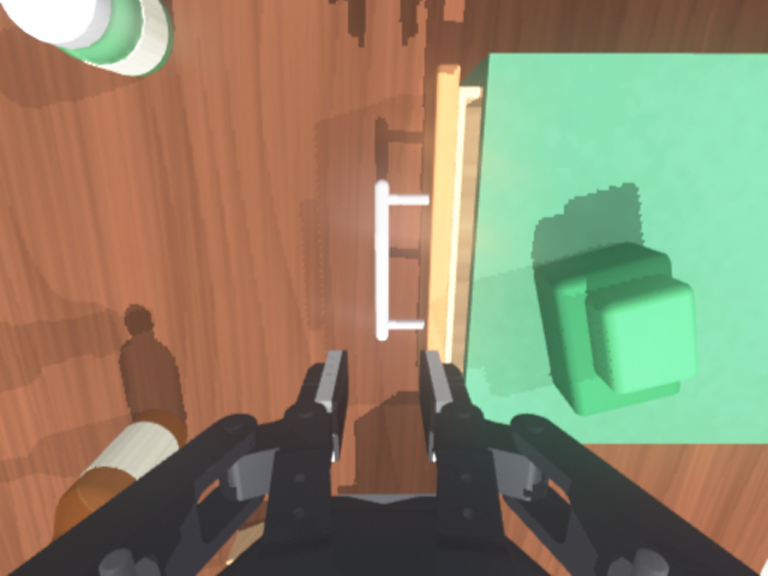

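The bar shows at column 381, rows 182–338 (1.5x), within 2 px of the prediction. The fingers straddle it, so I descend.

Request:
carry_out(
  dp=[
    [0,-0.0005,0.05],
    [0,-0.0005,0.09],
    [0,-0.0005,0.12],
    [0,-0.0005,0.14],
    [0,-0.0005,0.155],
    [0,-0.0005,0.157],
  ],
  spin=[0,0,0,0,0,0],
)

```text
t: 4.7
tcp_pos: [0.6069, 0.0111, 0.0454]
tcp_rot: [-180.0, 0.0, 92.3]
wrist_force: [-0.3, 0.5, 0.1]
finger_gap: 0.0283
grip_force: 0.0
```

Request:
carry_out(
  dp=[
    [0,0,0],
    [0,0,0],
    [0,0,0],
    [0,0,0],
  ],
  spin=[0,0,0,0],
  gripper=-1,
)

```text
t: 5.2
tcp_pos: [0.6073, 0.0112, 0.0462]
tcp_rot: [180.0, -0.0, 92.3]
wrist_force: [1.1, -0.6, 0.2]
finger_gap: 0.0003
grip_force: 0.0
```

```bash
python3 - <<'E'
from h import *
o=bot.get_obs(); print(o['finger_gap'],o['grip_force'],o['wrist_force'])
save('wrist','w2.png',k=1.0)
E
```

```text
0.0002629941508911277 0.0 [ 1.0726 -0.6338  0.1769]
```

View pics/w2.png

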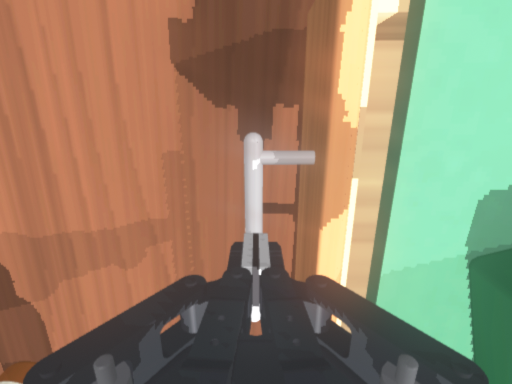

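```bash
python3 - <<'E'
from h import *
W=cam('wrist'); print(W[2:], -W[0].T@W[1])
for z in(.03,.045,.062,.08): print(z,proj(W,[.605,.0729,z]),proj(W,[.6075,.011,z]), 'w11',W[2]*.011/(W[0]@np.array([.605,.06,z])+W[1])[2])
print('tcp',proj(W,bot.get_obs()['tcp_pos']))
T=cam('top');S=cam('scene')
r=[bot.read_camera(n) is not None and bot.boxes_of(n,'cabinet_drawer0_handle')[0]['location'] for n in('top','scene')]
print(r,tri(T,r[0],S,r[1]), atz(W,(253,135),.062))
o=bot.get_obs();print(o['tcp_pos'],o['finger_gap'],o['grip_force'])
E
```

```text
(np.float64(269.9640121638457), 255.36333232773933, 193.1637377440004) [0.6038 0.0933 0.2177]
0.03 [255.8164 135.5893] [255.7981 218.9101] w11 15.74030235093926
0.045 [255.8672 138.2204] [255.8424 227.5262] w11 17.025853605526198
0.062 [255.9361 141.7899] [255.9013 239.0001] w11 18.762558586447096
0.08 [256.0268 146.4854] [255.9769 253.7284] w11 21.034358098949614
tcp [255.376  227.9205]
[[282.9, 169.1], [255.1, 219.7]] [ 0.6545 -0.0296  0.113 ] [0.6032 0.0766 0.062 ]
[0.6071 0.0111 0.0459] 0.00019429654616818723 0.0
```

```bash
python3 - <<'E'
import cv2
im=cv2.imread('pics/w2.png')[120:300,200:320]
cv2.imwrite('pics/w2c.png',cv2.resize(im,None,fx=3.3,fy=3.3,interpolation=cv2.INTER_NEAREST))
E
```

```text
(no output)
```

View pics/w2c.png

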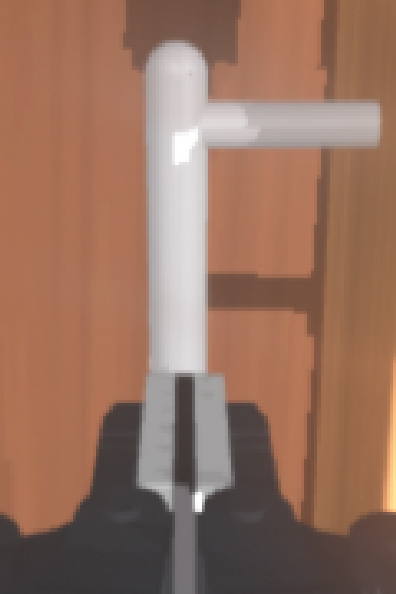

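The crop shows the shut pads lying over the bar with nothing in the slit. The bar is therefore just below the fingertips. I'll reopen and go deeper.

Request:
carry_out(
  dp=[
    [0,0,0],
    [0,0,0],
    [0,0,0],
    [0,0,0],
  ],
  spin=[0,0,0,0],
  gripper=-0.34,
)

```text
t: 5.95
tcp_pos: [0.6071, 0.0112, 0.0459]
tcp_rot: [-180.0, -0.0, 92.3]
wrist_force: [-0.5, -0.0, 0.0]
finger_gap: 0.028
grip_force: 0.0
```

Request:
carry_out(
  dp=[
    [0,-0.001,0.005],
    [0,-0.001,0.01],
    [0,-0.001,0.014],
  ],
  spin=[0,0,0],
)

```text
t: 6.32
tcp_pos: [0.6059, 0.0111, 0.0313]
tcp_rot: [-180.0, -0.0, 92.3]
wrist_force: [0.3, 0.3, 0.0]
finger_gap: 0.0284
grip_force: 0.0
```

Request:
carry_out(
  dp=[
    [0,0,0],
    [0,0,0],
    [0,0,0],
    [0,0,0],
  ],
  spin=[0,0,0,0],
  gripper=-1,
)

```text
t: 6.82
tcp_pos: [0.6059, 0.0111, 0.0316]
tcp_rot: [-180.0, 0.0, 92.3]
wrist_force: [1.5, 0.3, -6.5]
finger_gap: 0.0088
grip_force: 38.9
```

Request:
carry_out(
  dp=[
    [0,-0.005,0],
    [0,-0.012,0],
    [0,-0.02,0],
    [0,-0.03,0],
    [0,-0.03,0],
  ],
  spin=[0,0,0,0,0],
)

```text
t: 7.45
tcp_pos: [0.5747, 0.0097, 0.0316]
tcp_rot: [-179.9, -0.0, 92.3]
wrist_force: [-1.1, -2.0, -9.7]
finger_gap: 0.0089
grip_force: 39.0
```

```bash
python3 - <<'E'
from h import *
o=bot.get_obs(); print(o['finger_gap'],o['grip_force'],o['wrist_force'],o['tcp_pos'])
a=save('wrist','w3.png',(120,80,400,300),1.7)
T=cam('top'); a=bot.read_camera('top')[140:200,195:320]
cv2.imwrite('pics/t3.png',cv2.resize(a[:,:,::-1],None,fx=3.8,fy=3.8,interpolation=cv2.INTER_CUBIC))
x=cv2.imread('pics/w3.png');y=cv2.imread('pics/t3.png')
w=max(x.shape[1],y.shape[1]); p=lambda i:cv2.copyMakeBorder(i,0,0,0,w-i.shape[1],0)
cv2.imwrite('pics/c3.png',np.vstack([p(x),p(y)])[:600])
E
```

```text
0.008899210385073252 39.00862634181976 [-1.1214 -1.9538 -9.6722] [0.5747 0.0097 0.0316]
```

View pics/c3.png

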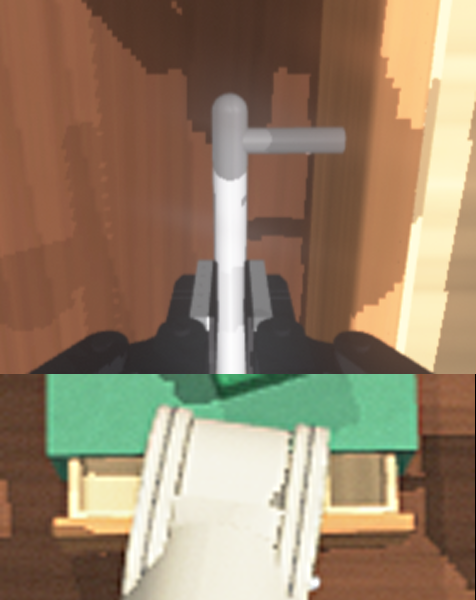

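Request:
carry_out(
  dp=[
    [0,-0.01,0],
    [0,-0.03,0],
    [0,-0.055,0],
    [0,-0.08,0],
    [0,-0.105,0],
    [0,-0.125,0],
    [0,-0.14,0],
    [0,-0.15,0],
    [0,-0.155,0],
    [0,-0.155,0],
  ],
  spin=[0,0,0,0,0,0,0,0,0,0],
)

```text
t: 8.8
tcp_pos: [0.4203, 0.0029, 0.0316]
tcp_rot: [-179.9, 0.0, 92.3]
wrist_force: [-1.5, -5.4, -12.5]
finger_gap: 0.0091
grip_force: 39.7
```

Request:
carry_out(
  dp=[
    [0,0,0],
    [0,0,0],
    [0,0,0],
  ],
  spin=[0,0,0],
  gripper=-0.34,
)

```text
t: 9.18
tcp_pos: [0.4221, 0.0041, 0.0325]
tcp_rot: [179.9, -0.0, 92.3]
wrist_force: [0.5, 0.6, -0.4]
finger_gap: 0.0286
grip_force: 0.0
```

Request:
carry_out(
  dp=[
    [0,0,-0.05],
    [0,0,-0.1],
    [0,0,-0.15],
    [0,0.06,-0.2],
    [0,0.1,-0.22],
    [0,0.1,-0.22],
    [0,0.1,-0.22],
  ],
  spin=[0,0,0,0,0,0,0],
)

```text
t: 10.05
tcp_pos: [0.5208, 0.0075, 0.2514]
tcp_rot: [-179.9, 0.0, 92.3]
wrist_force: [-0.5, -0.2, 0.4]
finger_gap: 0.0281
grip_force: 0.0
```

```bash
python3 - <<'E'
from h import *
o=bot.get_obs(); print(o['t'],o['tcp_pos'],o['tcp_rot'],o['qpos'])
a=bot.read_camera('wrist')
W=cam('wrist');T=cam('top');S=cam('scene')
for k in('thermometer','lens','cabinet_drawer0_handle'): 
    r=bot.boxes_of('wrist',k); print(k,[(x['location'],x['conf']) for x in r], [atz(W,x['location'],.05) for x in r])
b=bot.read_camera('top')
for k in('thermometer','cabinet_drawer0_handle'): print(k,bot.boxes_of('top',k))
cv2.imwrite('pics/w4.png',cv2.resize(a[:,:,::-1],None,fx=1.5,fy=1.5))
for p in ([.42,.004,.062],[.42,.064,.062],[.603,.011,.022]):print(proj(W,p)*1.5)
E
```

```text
10.05 [0.5208 0.0075 0.2514] [-179.9467    0.0258   92.2942] [-41.5508   3.9477  37.9558  96.7413  -2.4379  80.2068  -0.9495]
thermometer [([280.0, 158.5], 0.81)] [array([0.5541, 0.0189, 0.05  ])]
lens [([280.3, 160.3], 0.95)] [array([0.5547, 0.0164, 0.05  ])]
cabinet_drawer0_handle [([269.2, 146.2], 0.62)] [array([0.5381, 0.0354, 0.05  ])]
thermometer []
cabinet_drawer0_handle [{'location': [289.4, 201.5], 'conf': 0.57}]
[272.9245 250.7072]
[269.7684 182.6738]
[465.7234 242.1676]
```

View pics/w4.png

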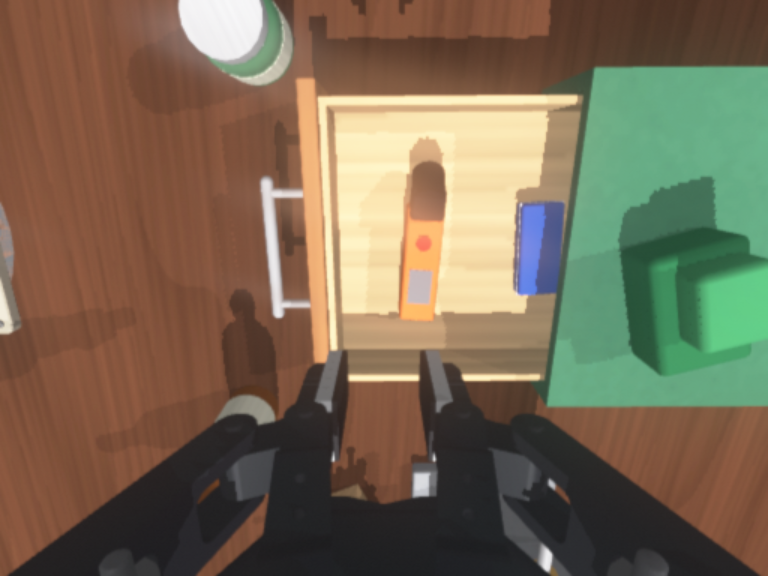

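The drawer is open. The orange body runs from its tail at (417, 318) to the head at (428, 160), with the head pointing to +y, and the blue case sits at (542, 248). The visible pad tips look about 30 mm short of the reported TCP, so I'll check that from the scene camera.

```bash
python3 - <<'E'
from h import *
o=bot.get_obs(); p=np.array(o['tcp_pos']); print(p)
W=cam('wrist');S=cam('scene')
im=cv2.imread('pics/w4.png'); im=cv2.resize(im,(512,384),interpolation=cv2.INTER_AREA)
hsv=cv2.cvtColor(im,cv2.COLOR_BGR2HSV)
m=((hsv[...,0]>5)&(hsv[...,0]<17)&(hsv[...,1]>165)&(hsv[...,2]>150)).astype(np.uint8)
w=np.zeros_like(m); w[120:220,255:305]=1; m=cv2.morphologyEx(m*w,cv2.MORPH_CLOSE,np.ones((15,15)))*w
ys,xs=np.nonzero(m); pts=np.c_[xs,ys].astype(np.float32); print(len(xs),pts.min(0),pts.max(0))
G=np.array([atz(W,q,.056)[:2] for q in pts]).astype(np.float32)
r=cv2.minAreaRect(G*1000); print(r); print(cv2.boxPoints(r))
s=bot.read_camera('scene')[:,:,::-1].copy()
c=proj(S,p).astype(int); x0,y0=c[0]-60,c[1]-75
cr=cv2.resize(s[y0:y0+130,x0:x0+120],None,fx=4,fy=4,interpolation=cv2.INTER_CUBIC)
for dz,col in((0,(0,0,255)),(.03,(255,0,255))):
    q=((proj(S,p+[0,0,dz])-[x0,y0]+.5)*4).astype(int); cv2.drawMarker(cr,tuple(map(int,q)),col,0,14,1)
cv2.imwrite('pics/s5.png',cr)
E
```

```text
[0.5207 0.0077 0.2519]
20 [267. 176.] [269. 205.]
((540.114501953125, -26.860240936279297), (43.55124282836914, 0.7704198360443115), 88.91388702392578)
[[539.3166 -48.6246]
 [540.0869 -48.6393]
 [540.9124  -5.0958]
 [540.1422  -5.0812]]
```

View pics/s5.png

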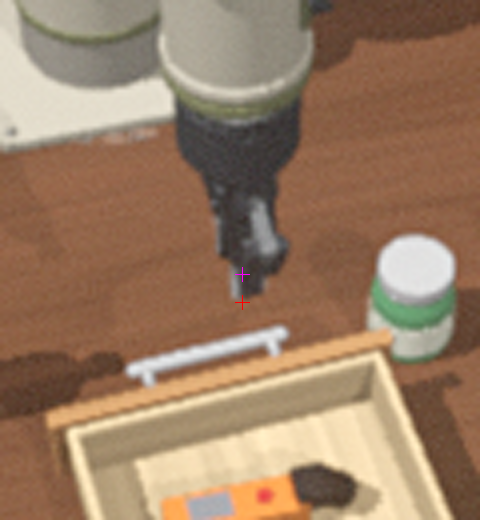

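The near fingertip ends about 5 px above the projected TCP. Allowing for its offset towards the camera, that puts the real tips about 30 mm above the reported TCP, which also explains the missed grip. I'll allow for this.

```bash
python3 - <<'E'
from h import *
W=cam('wrist')
a=bot.read_camera('wrist'); hsv=cv2.cvtColor(a,cv2.COLOR_RGB2HSV)
print(hsv[180,271],hsv[205,278],hsv[150,230],hsv[155,290],hsv[162,283],hsv[190,279])
w=np.zeros(hsv.shape[:2],np.uint8); w[100:222,255:306]=1
m=((((hsv[...,0]<16)&(hsv[...,1]>150)&(hsv[...,2]>150)).astype(np.uint8))*w)
m=cv2.morphologyEx(m,cv2.MORPH_CLOSE,np.ones((19,19)))*w
c=max(cv2.findContours(m,0,2)[0],key=cv2.contourArea); print(cv2.contourArea(c),cv2.boundingRect(c))
for z in(.056,):
    G=np.array([atz(W,q,z)[:2]*1000 for q in c[:,0]],np.float32); r=cv2.minAreaRect(G); print(r); print(cv2.boxPoints(r))
h=lambda a,b:((a+.5)/1.5-.5,(b+.5)/1.5-.5)
for p in((400,318),(435,320),(412,219),(443,221)): print(atz(W,h(*p),.056))
for p in((428,161),): print(atz(W,h(*p),.075))
E
```

```text
[ 16 148 254] [ 17 150 255] [ 22  65 253] [ 16 138 255] [  5 153 252] [175  16 201]
398.0 (266, 160, 26, 52)
((554.8636474609375, -20.456451416015625), (75.76435852050781, 33.228309631347656), 89.12104034423828)
[[537.6703 -58.0793]
 [570.8947 -58.589 ]
 [572.0569  17.1664]
 [538.8326  17.6761]]
[ 0.5399 -0.0594  0.056 ]
[ 0.5743 -0.0601  0.056 ]
[0.5457 0.0373 0.056 ]
[0.5738 0.0366 0.056 ]
[0.5544 0.0878 0.075 ]
```

```bash
python3 - <<'E'
from h import *
W=cam('wrist')
a=bot.read_camera('wrist'); hsv=cv2.cvtColor(a,cv2.COLOR_RGB2HSV)
w=np.zeros(hsv.shape[:2],np.uint8); w[95:222,255:306]=1
m=((((hsv[...,0]<19)&(hsv[...,1]>118)&(hsv[...,2]>190)).astype(np.uint8))*w)
m=cv2.morphologyEx(m,cv2.MORPH_CLOSE,np.ones((13,13)))*w
for y in range(140,216,6):
    x=np.nonzero(m[y])[0]
    if len(x): 
        A,B=atz(W,(x.min()-.5,y),.056),atz(W,(x.max()+.5,y),.056); print(y,x.min(),x.max(),(A+B)[:2]/2,B[0]-A[0])
d=((hsv[...,2]<110).astype(np.uint8))*w
for y in range(104,150,6):
    x=np.nonzero(d[y])[0]
    if len(x): print('dark',y,x.min(),x.max(),atz(W,((x.min()+x.max())/2,y),.07))
go([.5565,-.006,.12],None)
E
```

```text
140 270 273 [0.5412 0.0449] 0.005380939493095149
146 270 294 [0.5559 0.0375] 0.03386485105091819
152 269 294 [0.5558 0.0293] 0.03546493704148268
158 269 293 [0.5557 0.021 ] 0.03434026475075369
164 268 293 [0.5556 0.0126] 0.035966333081351554
170 268 292 [0.5555 0.0041] 0.03482921675515149
176 268 292 [ 0.5561 -0.0045] 0.035079009724995
182 268 291 [ 0.556  -0.0133] 0.03391905853651922
188 268 290 [ 0.5559 -0.0222] 0.032742230978151765
194 267 290 [ 0.5558 -0.0312] 0.03441617023238375
200 267 289 [ 0.5557 -0.0403] 0.03322563765958442
206 265 288 [ 0.5541 -0.0497] 0.03492794983473946
212 266 288 [ 0.5554 -0.0591] 0.033723532284999136
t 10.55 at [0.521  0.0076 0.2519] [179.9917  -0.0233  92.3155] dp [-0.0151  0.0349  0.1319] spin 0
```

Request:
carry_out(
  dp=[
    [-0.018,0.034,0.03],
    [-0.018,0.034,0.09],
    [-0.018,0.034,0.14],
    [-0.018,0.034,0.18],
    [-0.018,0.034,0.21],
    [-0.018,0.034,0.23],
    [-0.018,0.034,0.24],
    [-0.018,0.034,0.247],
    [-0.018,0.034,0.252],
    [-0.018,0.034,0.252],
  ],
  spin=[0.077,0.077,0.077,0.077,0.077,0.077,0.077,0.077,0.077,0.077],
  gripper=0.41,
)

```text
t: 11.8
tcp_pos: [0.556, -0.0089, 0.0001]
tcp_rot: [180.0, -0.0, 90.0]
wrist_force: [0.5, -0.2, 0.5]
finger_gap: 0.0599
grip_force: 0.0
```

Request:
carry_out(
  dp=[
    [0,0,0],
    [0,0,0],
    [0,0,0],
    [0,0,0],
    [0,0,0],
  ],
  spin=[0,0,0,0,0],
  gripper=-1,
  force=50,
)

```text
t: 12.42
tcp_pos: [0.5565, -0.0089, 0.0006]
tcp_rot: [179.9, -0.0, 90.0]
wrist_force: [-0.5, 0.8, 6.1]
finger_gap: 0.0333
grip_force: 50.5
```

Request:
carry_out(
  dp=[
    [0,0,-0.01],
    [0,0,-0.03],
    [0,0,-0.06],
    [0,0,-0.1],
    [0,0,-0.14],
    [0,0,-0.18],
    [0,0,-0.215],
    [0,0,-0.24],
    [0,0,-0.255],
    [0,0,-0.26],
    [0,0,-0.26],
  ],
  spin=[0,0,0,0,0,0,0,0,0,0,0],
)

```text
t: 13.8
tcp_pos: [0.5556, -0.0089, 0.2595]
tcp_rot: [-180.0, 0.0, 90.0]
wrist_force: [0.3, 0.1, -2.4]
finger_gap: 0.0333
grip_force: 49.7
```

```bash
python3 - <<'E'
from h import *
o=bot.get_obs(); print(o['finger_gap'],o['grip_force'],o['qpos'])
bot.read_camera('wrist'); W=cam('wrist'); p=np.array(o['tcp_pos'])
for k in('lens','thermometer'):
    r=bot.boxes_of('wrist',k); print(k,[(x['location'],x['conf']) for x in r[:2]])
# expected
for n,q in(('lens',[0,.084,.0216+.018]),('headtop',[0,.085,.0216+.053]),('origin',[0,0,.0216])): print(n,proj(W,p+q))
go([.477,-.36,.26],3)
E
```

```text
0.03328834458299635 49.710028767585754 [-39.5109   9.6405  40.8903  91.1873  -6.3602  81.5841   1.9201]
lens [([257.1, 198.7], 0.69)]
thermometer [([254.0, 197.1], 0.61)]
lens [255.7606  99.953 ]
headtop [255.8064  95.3249]
origin [255.7321 243.3182]
t 13.95 at [ 0.5554 -0.009   0.259 ] [-179.9169    0.0192   90.0003] dp [-0.351  -0.0784 -0.0008] spin 2.9
```

Request:
carry_out(
  dp=[
    [-0.01,-0.002,0],
    [-0.035,-0.008,0],
    [-0.075,-0.017,0],
    [-0.12,-0.027,0],
    [-0.165,-0.037,0],
    [-0.21,-0.047,0],
    [-0.255,-0.057,0],
    [-0.295,-0.066,0],
    [-0.325,-0.073,0],
    [-0.343,-0.077,0],
    [-0.351,-0.078,0],
    [-0.351,-0.078,0],
  ],
  spin=[0.03,0.1,0.2,0.33,0.47,0.6,0.73,0.84,0.93,0.98,1,1],
)

```text
t: 15.45
tcp_pos: [0.4772, -0.3608, 0.2599]
tcp_rot: [-180.0, 0.0, 59.9]
wrist_force: [0.9, 0.9, -1.5]
finger_gap: 0.0334
grip_force: 49.6
```

Request:
carry_out(
  dp=[
    [0,0,0],
    [0,0,0],
    [0,0,0],
    [0,0,0],
    [0,0,0],
    [0,0,0],
    [0,0,0],
  ],
  spin=[0.08,0.25,0.45,0.65,0.85,0.97,1],
)

```text
t: 16.32
tcp_pos: [0.4783, -0.359, 0.2598]
tcp_rot: [-180.0, -0.0, 30.1]
wrist_force: [0.9, 0.8, -1.6]
finger_gap: 0.0334
grip_force: 49.6
```

Request:
carry_out(
  dp=[
    [0,0,0],
    [0,0,0],
    [0,0,0],
    [0,0,0],
    [0,0,0],
    [0,0,0],
    [0,0,0],
    [0,0,0],
  ],
  spin=[0.08,0.22,0.42,0.62,0.78,0.87,0.9,0.9],
)

```text
t: 17.32
tcp_pos: [0.478, -0.3597, 0.2599]
tcp_rot: [-180.0, -0.0, 3.1]
wrist_force: [0.3, 0.3, -1.3]
finger_gap: 0.0332
grip_force: 49.6
```

```bash
python3 - <<'E'
from h import *
o=bot.get_obs(); print(o['finger_gap'],o['grip_force'],o['qpos'])
a=bot.read_camera('wrist'); W=cam('wrist'); p=np.array(o['tcp_pos'])
for k in('lens','dot','thermometer'):
    r=bot.boxes_of('wrist',k); print(k,[(x['location'],x['conf']) for x in r[:2]])
hsv=cv2.cvtColor(a,cv2.COLOR_RGB2HSV)
m=((hsv[...,0]>22)&(hsv[...,0]<36)&(hsv[...,1]>130)&(hsv[...,2]>120)).astype(np.uint8)
c=max(cv2.findContours(m,0,2)[0],key=cv2.contourArea); e=cv2.fitEllipse(c); print(e,atz(W,e[0],.176),'pred',proj(W,[.6172,-.353,.176]))
x=R.from_euler('z',3,degrees=True)
for n,q in(('lens',[.084,0,.0216+.018]),('headtop',[.085,0,.0216+.053])): print(n,proj(W,p+x.apply(q)))
cv2.imwrite('pics/w6.png',cv2.resize(a[:,:,::-1],None,fx=1.5,fy=1.5))
go([.477,-.3604,.193],3)
E
```

```text
0.033227650692323134 49.57814812660217 [-16.7811  24.8471  67.5931  85.4548 -22.9683  84.9695 -35.9959]
lens [([255.3, 196.9], 0.73)]
dot [([255.9, 35.8], 0.82), ([40.8, 97.2], 0.33)]
thermometer [([253.9, 197.8], 0.91), ([43.6, 95.3], 0.36)]
((256.7163391113281, 27.363454818725586), (60.734352111816406, 60.95716094970703), 127.21833038330078) [ 0.6186 -0.3516  0.176 ] pred [258.3155  29.422 ]
lens [259.371   95.7869]
headtop [260.8734  89.5032]
t 17.52 at [ 0.4779 -0.3599  0.2599] [-179.9913   -0.0069    3.0407] dp [-0.0009  0.0004  0.0669] spin 0.0014
```

View pics/w6.png

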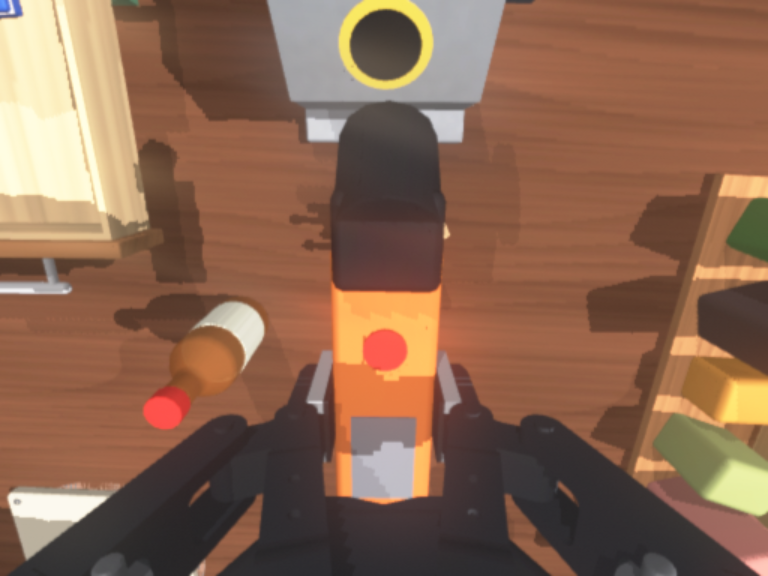

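```bash
python3 - <<'E'
from h import *
o=bot.get_obs(); W=cam('wrist'); p=np.array(o['tcp_pos']); x=R.from_euler('z',o['tcp_rot'][2],degrees=True)
for q in((.095,.03),(.095,.04),(.09,.05),(.08,.053),(.055,.053),(.055,.034),(.045,.034)): print(q,proj(W,p+x.apply([q[0],0,.0216+q[1]])))
# dot centre relative to tool axis using wrist cam (dot z .176)
d=atz(W,(256.7,27.4),.176); print(d, x.inv().apply(d-p))
for y in (192,):  print('centre offset body', x.inv().apply(atz(W,((332+441)/3-.17,y),p[2]+.056)-p))
E
```

```text
(0.095, 0.03) [259.783   66.2305]
(0.095, 0.04) [260.2088  62.6114]
(0.09, 0.05) [260.6379  74.469 ]
(0.08, 0.053) [260.6339 105.3742]
(0.055, 0.053) [260.2452 176.3089]
(0.055, 0.034) [259.4903 165.3032]
(0.045, 0.034) [259.3914 187.1751]
[ 0.6185 -0.3518  0.176 ] [ 0.1409  0.0006 -0.0839]
centre offset body [0.0429 0.0008 0.056 ]
```

The wrist view shows the thermometer held straight (body columns 332–441), with the dot dead ahead at (385, 41), 0.6 mm off the axis. I'll lower and hold.

Request:
carry_out(
  dp=[
    [0,0,0.004],
    [0,0,0.012],
    [0,0,0.024],
    [0,0,0.036],
    [0,0,0.048],
    [0,0,0.057],
    [0,0,0.063],
    [0,0,0.066],
    [0,0,0.0665],
    [0,0,0.0665],
  ],
  spin=[0,0,0,0,0,0,0,0,0,0],
)

```text
t: 18.77
tcp_pos: [0.478, -0.36, 0.1936]
tcp_rot: [180.0, -0.0, 3.0]
wrist_force: [-0.5, -1.1, -1.3]
finger_gap: 0.0329
grip_force: 49.6
```

Request:
carry_out(
  dp=[
    [0,0,0],
    [0,0,0],
    [0,0,0],
    [0,0,0],
    [0,0,0],
    [0,0,0],
    [0,0,0],
    [0,0,0],
    [0,0,0],
    [0,0,0],
    [0,0,0],
    [0,0,0],
    [0,0,0],
    [0,0,0],
    [0,0,0],
    [0,0,0],
    [0,0,0],
    [0,0,0],
    [0,0,0],
    [0,0,0],
  ],
  spin=[0,0,0,0,0,0,0,0,0,0,0,0,0,0,0,0,0,0,0,0],
)

```text
t: 21.28
tcp_pos: [0.4779, -0.36, 0.1933]
tcp_rot: [-180.0, -0.0, 3.0]
wrist_force: [-0.3, 0.4, -1.1]
finger_gap: 0.0335
grip_force: 49.6
```

```bash
python3 - <<'E'
from h import *
o=bot.get_obs(); a=bot.read_camera('wrist'); W=cam('wrist'); p=np.array(o['tcp_pos']); x=R.from_euler('z',o['tcp_rot'][2],degrees=True)
print(p,o['tcp_rot'],np.abs(o['joint_vel']).max())
hsv=cv2.cvtColor(a,cv2.COLOR_RGB2HSV)
m=((hsv[...,0]>22)&(hsv[...,0]<36)&(hsv[...,1]>130)&(hsv[...,2]>120)).astype(np.uint8)
m[150:]=0
ys,xs=np.nonzero(m); print(len(xs),xs.min(),xs.max(),ys.min(),ys.max())
print(x.inv().apply(atz(W,((xs.min()+xs.max())/2,10),.185)-p), proj(W,[.618,-.3525,.176]))
E
```

```text
[ 0.4779 -0.36    0.1933] [-179.9942   -0.001     3.0031] 0.10530103447204742
957 214 299 0 42
[ 0.1317  0.0011 -0.0083] [258.0975  -1.7707]
```

Request:
carry_out(
  dp=[
    [0,0,-0.004],
    [0,0,-0.014],
    [0,0,-0.03],
    [0,0,-0.046],
    [0,0,-0.058],
    [0,0,-0.065],
    [0,0,-0.067],
    [0,0,-0.067],
  ],
  spin=[0,0,0,0,0,0,0,0],
)

```text
t: 22.32
tcp_pos: [0.4778, -0.3598, 0.2601]
tcp_rot: [-180.0, 0.0, 3.0]
wrist_force: [1.3, -0.6, -1.5]
finger_gap: 0.0336
grip_force: 49.6
```

Request:
carry_out(
  dp=[
    [0,0,0],
    [0,0,0],
    [0,0,0],
    [0,0,0],
    [0,0,0],
    [0,0,0],
    [0,0,0],
    [0,0,0],
  ],
  spin=[-0.08,-0.22,-0.42,-0.62,-0.78,-0.87,-0.9,-0.9],
)

```text
t: 23.32
tcp_pos: [0.4778, -0.3599, 0.2602]
tcp_rot: [-180.0, 0.0, 30.0]
wrist_force: [-0.0, 0.5, -1.4]
finger_gap: 0.0331
grip_force: 49.8
```

Request:
carry_out(
  dp=[
    [0,0,0],
    [0,0,0],
    [0,0,0],
    [0,0,0],
    [0,0,0],
    [0,0,0],
    [0,0,0],
    [0,0,0],
  ],
  spin=[-0.08,-0.25,-0.45,-0.65,-0.85,-0.97,-1,-1],
)

```text
t: 24.32
tcp_pos: [0.4779, -0.36, 0.2603]
tcp_rot: [-180.0, -0.0, 59.9]
wrist_force: [0.4, -0.5, -2.5]
finger_gap: 0.0334
grip_force: 49.8
```

```bash
python3 - <<'E'
from h import *
print(bot.get_obs()['finger_gap'])
go([.5557,-.009,.26],90)
E
```

```text
0.03337898836897409
t 24.32 at [ 0.4779 -0.36    0.2603] [-179.9919   -0.0005   59.935 ] dp [ 0.3427 -0.1085  0.0003] spin -1.0022
```

Request:
carry_out(
  dp=[
    [0.01,-0.003,0],
    [0.035,-0.011,0],
    [0.075,-0.024,0],
    [0.12,-0.038,0],
    [0.165,-0.052,0],
    [0.21,-0.066,0],
    [0.25,-0.079,0],
    [0.285,-0.09,0],
    [0.315,-0.1,0],
    [0.335,-0.106,0],
    [0.3427,-0.1085,0],
    [0.3427,-0.1085,0],
  ],
  spin=[-0.03,-0.1,-0.2,-0.33,-0.47,-0.6,-0.73,-0.84,-0.93,-0.98,-1,-1],
)

```text
t: 25.82
tcp_pos: [0.5552, -0.0095, 0.2603]
tcp_rot: [-180.0, 0.0, 90.0]
wrist_force: [0.2, -0.4, -1.3]
finger_gap: 0.0333
grip_force: 49.8
```

Request:
carry_out(
  dp=[
    [0,0,0.01],
    [0,0,0.04],
    [0,0,0.08],
    [0,0,0.12],
    [0,0,0.16],
    [0,0,0.195],
    [0,0,0.22],
    [0,0,0.237],
    [0,0,0.247],
    [0,0,0.253],
    [0,0,0.256],
    [0,0,0.258],
    [0,0,0.258],
  ],
  spin=[0,0,0,0,0,0,0,0,0,0,0,0,0],
)

```text
t: 27.45
tcp_pos: [0.5554, -0.0088, 0.0026]
tcp_rot: [180.0, -0.0, 90.0]
wrist_force: [-0.2, 0.3, -0.7]
finger_gap: 0.0329
grip_force: 49.7
```

Request:
carry_out(
  dp=[
    [0,0,0.001],
    [0,0,0.002],
    [0,0,0.003],
    [0,0,0.003],
  ],
  spin=[0,0,0,0],
)

```text
t: 27.95
tcp_pos: [0.5566, -0.0088, 0.0005]
tcp_rot: [179.9, -0.0, 90.0]
wrist_force: [0.2, 0.4, 8.1]
finger_gap: 0.0332
grip_force: 50.8
```

Request:
carry_out(
  dp=[
    [0,0,0],
    [0,0,0],
    [0,0,0],
    [0,0,0],
  ],
  spin=[0,0,0,0],
  gripper=0.41,
)

```text
t: 28.45
tcp_pos: [0.5552, -0.0089, -0.0007]
tcp_rot: [-180.0, -0.0, 90.0]
wrist_force: [0.9, -0.1, -0.0]
finger_gap: 0.0602
grip_force: 0.0
```

Request:
carry_out(
  dp=[
    [0,0,-0.01],
    [0,0,-0.04],
    [0,0,-0.09],
    [0,0,-0.15],
    [0,0,-0.2],
    [0,0,-0.2],
    [0,0,-0.2],
  ],
  spin=[-0.077,-0.077,-0.077,-0.077,-0.077,-0.077,-0.077],
)

```text
t: 29.32
tcp_pos: [0.5549, -0.0089, 0.1992]
tcp_rot: [-180.0, -0.0, 92.4]
wrist_force: [0.2, -0.3, 0.4]
finger_gap: 0.06
grip_force: 0.0
```

```bash
python3 - <<'E'
from h import *
a=bot.read_camera('wrist'); W=cam('wrist')
hsv=cv2.cvtColor(a,cv2.COLOR_RGB2HSV)
r=bot.boxes_of('wrist','thermometer'); print(r)
m=(((hsv[...,0]<19)&(hsv[...,1]>118)&(hsv[...,2]>190)).astype(np.uint8)); m=cv2.morphologyEx(m,cv2.MORPH_CLOSE,np.ones((13,13)))
cols=slice(215,300)
for y in range(130,230,10):
    x=np.nonzero(m[y,cols])[0]+215
    if len(x): print(y,x.min(),x.max(),((atz(W,(x.min()-.5,y),.056)+atz(W,(x.max()+.5,y),.056))/2)[:2],np.round(atz(W,(x.max()+.5,y),.056)-atz(W,(x.min()-.5,y),.056),3)[0])
go([.4215,.0041,.2],92.3)
E
```

```text
[{'location': [255.5, 155.9], 'conf': 0.69}]
130 245 273 [0.5563 0.0454] 0.033
140 245 273 [0.5568 0.0342] 0.033
150 244 272 [0.5562 0.0226] 0.034
160 243 271 [0.5555 0.0108] 0.034
170 243 271 [ 0.556  -0.0012] 0.035
180 243 270 [ 0.556  -0.0136] 0.034
190 242 269 [ 0.5553 -0.0263] 0.034
200 242 268 [ 0.5552 -0.0392] 0.033
210 241 268 [ 0.5551 -0.0525] 0.035
t 29.43 at [ 0.5545 -0.0089  0.1982] [-179.8854    0.0156   92.3452] dp [ 0.0185 -0.1323 -0.0015] spin 0.0015
```

Request:
carry_out(
  dp=[
    [0.0185,-0.05,0],
    [0.0185,-0.1,0],
    [0.0185,-0.132,0],
    [0.0185,-0.132,0],
    [0.0185,-0.132,0.04],
    [0.0185,-0.132,0.08],
    [0.0185,-0.132,0.12],
    [0.0185,-0.132,0.145],
    [0.0185,-0.132,0.165],
    [0.0185,-0.132,0.174],
    [0.0185,-0.132,0.174],
  ],
  spin=[0,0,0,0,0,0,0,0,0,0,0],
  gripper=-0.34,
)

```text
t: 30.8
tcp_pos: [0.4224, 0.0038, 0.0249]
tcp_rot: [-179.9, 0.1, 92.3]
wrist_force: [0.2, -0.1, 0.3]
finger_gap: 0.0277
grip_force: 0.0
```

Request:
carry_out(
  dp=[
    [0,0,0],
    [0,0,0],
    [0,0,0],
    [0,0,0],
  ],
  spin=[0,0,0,0],
  gripper=-1,
  force=40,
)

```text
t: 31.3
tcp_pos: [0.4232, 0.0042, 0.0259]
tcp_rot: [179.9, -0.0, 92.3]
wrist_force: [-1.7, -2.2, 5.9]
finger_gap: 0.0093
grip_force: 39.7
```

Request:
carry_out(
  dp=[
    [0,0.002,0],
    [0,0.006,0],
    [0,0.012,0],
    [0,0.02,0],
    [0,0.03,0],
    [0,0.041,0],
    [0,0.052,0],
    [0,0.063,0],
    [0,0.074,0],
    [0,0.085,0],
    [0,0.096,0],
    [0,0.107,0],
    [0,0.118,0],
    [0,0.129,0],
    [0,0.14,0],
    [0,0.149,0],
    [0,0.157,0],
    [0,0.164,0],
    [0,0.168,0],
    [0,0.17,0],
  ],
  spin=[0,0,0,0,0,0,0,0,0,0,0,0,0,0,0,0,0,0,0,0],
)

```text
t: 33.8
tcp_pos: [0.5932, 0.0118, 0.026]
tcp_rot: [179.9, -0.1, 92.3]
wrist_force: [-0.6, 1.0, 7.2]
finger_gap: 0.0095
grip_force: 39.7
```

Request:
carry_out(
  dp=[
    [0,0.002,0],
    [0,0.005,0],
    [0,0.008,0],
    [0,0.011,0],
    [0,0.014,0],
    [0,0.017,0],
    [0,0.02,0],
    [0,0.022,0],
    [0,0.022,0],
  ],
  spin=[0,0,0,0,0,0,0,0,0],
)

```text
t: 34.92
tcp_pos: [0.6153, 0.0128, 0.026]
tcp_rot: [179.9, -0.1, 92.3]
wrist_force: [0.1, 1.7, 4.3]
finger_gap: 0.0091
grip_force: 39.5
```

Not shut yet. I'll keep pushing in small steps.

Request:
carry_out(
  dp=[
    [0,0.002,0],
    [0,0.004,0],
    [0,0.006,0],
    [0,0.008,0],
    [0,0.008,0],
  ],
  spin=[0,0,0,0,0],
)

```text
t: 35.55
tcp_pos: [0.6206, 0.0131, 0.026]
tcp_rot: [-179.8, -0.1, 92.3]
wrist_force: [-13.1, 1.5, 17.1]
finger_gap: 0.0094
grip_force: 40.8
```

Request:
carry_out(
  dp=[
    [0,0.001,0],
    [0,0.002,0],
    [0,0.003,0],
    [0,0.004,0],
    [0,0.004,0],
  ],
  spin=[0,0,0,0,0],
)

```text
t: 36.17
tcp_pos: [0.6206, 0.0131, 0.0258]
tcp_rot: [-179.3, -0.2, 92.3]
wrist_force: [-33.9, 1.6, 33.9]
finger_gap: 0.0093
grip_force: 42.9
```

Request:
carry_out(
  dp=[
    [0,-0.003,0],
    [0,-0.006,0],
    [0,-0.006,0],
  ],
  spin=[0,0,0],
)

```text
t: 36.55
tcp_pos: [0.6207, 0.0131, 0.026]
tcp_rot: [180.0, -0.1, 92.4]
wrist_force: [-3.2, 1.2, 6.8]
finger_gap: 0.0088
grip_force: 40.1
```

Request:
carry_out(
  dp=[
    [0,0,0],
    [0,0,0],
    [0,0,0],
    [0,0,0],
  ],
  spin=[0,0,0,0],
  gripper=-0.34,
)

```text
t: 37.05
tcp_pos: [0.6204, 0.0122, 0.0253]
tcp_rot: [-180.0, -0.0, 92.3]
wrist_force: [-0.0, -0.6, -0.7]
finger_gap: 0.0281
grip_force: 0.0
```

Request:
carry_out(
  dp=[
    [0,0,-0.03],
    [0,0,-0.08],
    [0,0,-0.14],
    [0,-0.05,-0.2],
    [0,-0.15,-0.23],
    [0,-0.2,-0.23],
    [0,-0.2,-0.23],
    [0,-0.2,-0.23],
  ],
  spin=[0,0,0,0,0,0,0,0],
)

```text
t: 38.05
tcp_pos: [0.4192, 0.0042, 0.2567]
tcp_rot: [179.8, -0.3, 92.4]
wrist_force: [0.1, -0.1, 0.3]
finger_gap: 0.0283
grip_force: 0.0
```

```bash
python3 - <<'E'
from h import *
b=bot.read_camera('scene'); T=cam('top'); a=bot.read_camera('top')
cr=lambda i,x,y:cv2.resize(i[y:y+150,x:x+200,::-1],None,fx=3,fy=2.6 if 0 else 3,interpolation=cv2.INTER_CUBIC)
cv2.imwrite('pics/f.png',np.hstack([cv2.resize(a[50:250,90:440,::-1],(420,240)),cv2.resize(b[80:350,60:420,::-1],(320,240))]))
E
```

```text
(no output)
```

View pics/f.png

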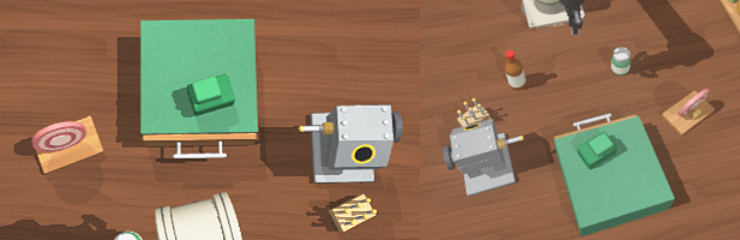

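The drawer front sits flush with the cabinet, and the stone, bottle, jar and burs are all standing where they were. I'm handing in.

```bash
python3 -c "
from rig import bot
print(bot.hand_in())"
```

```text
the job is handed in; nothing more can be done
None
```

I pulled the drawer open, held the thermometer still on the dot from about 80 mm for 2.5 s, laid it flat back on the drawer floor, pushed the drawer shut to its stop, and handed the job in at about 38 s; the hand-in gave no verdict.

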